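# Feel out and mark the loose gas valve

### The job

One of the three brass toggle valves on the cellar bench has a worn, loose handle, and only rocking the handles shows which: gently (pushing with the fingers, not clamping, and never more than 20 N on a valve) rock them in line with their side pipes, towards the pipe and then away from it. Leave the loose handle leaning away from its pipe, right over to the end of its play, and set the aluminium marker frame over it, its foot flat on top of that valve's body with the handle through the hole. Leave everything else on the bench where it stands.

Things in the scene. Friction and masses are not known exactly. Their poses are not given: they have to be found in the camera images.
- valve_a: one of three toggle gas valves, alike outside, bolted down: dark steel foot plate 90 x 90 x 8 mm, round brass body with a square 66 x 66 mm flat top at 75 mm. Origin: centre of the foot's underside. A level side pipe 40 mm up sticks out along the valve's own -x to 78 mm from the origin; own z is up. Its upright black handle rocks in the own x-z plane, in line with the pipe
- valve_a_top (a point): centre of the flat top of this valve's body, 75 mm above the bench; the handle stands up through it
- handle_a_tip (a point): top end of this valve's handle: a black round bar 16 mm in diameter, standing 60 mm clear above the body's top (135 mm above the bench when upright)
- handle_a (a joint): lean of this handle (rad): 0 upright, + away from the pipe (own +x), about a level axis 60 mm above the bench. Stiff: it stays where left and takes about 1.5 to 2 N at its upper half to move. A sound one stops hard within about 0.06 either way; the one loose one goes to 0.16 (about 10 mm at the upper half). At the start all are nearly upright
- valve_b: one of three toggle gas valves, alike outside, bolted down: dark steel foot plate 90 x 90 x 8 mm, round brass body with a square 66 x 66 mm flat top at 75 mm. Origin: centre of the foot's underside. A level side pipe 40 mm up sticks out along the valve's own -x to 78 mm from the origin; own z is up. Its upright black handle rocks in the own x-z plane, in line with the pipe
- valve_b_top (a point): centre of the flat top of this valve's body, 75 mm above the bench; the handle stands up through it
- handle_b_tip (a point): top end of this valve's handle: a black round bar 16 mm in diameter, standing 60 mm clear above the body's top (135 mm above the bench when upright)
- handle_b (a joint): lean of this handle (rad): 0 upright, + away from the pipe (own +x), about a level axis 60 mm above the bench. Stiff: it stays where left and takes about 1.5 to 2 N at its upper half to move. A sound one stops hard within about 0.06 either way; the one loose one goes to 0.16 (about 10 mm at the upper half). At the start all are nearly upright
- valve_c: one of three toggle gas valves, alike outside, bolted down: dark steel foot plate 90 x 90 x 8 mm, round brass body with a square 66 x 66 mm flat top at 75 mm. Origin: centre of the foot's underside. A level side pipe 40 mm up sticks out along the valve's own -x to 78 mm from the origin; own z is up. Its upright black handle rocks in the own x-z plane, in line with the pipe
- valve_c_top (a point): centre of the flat top of this valve's body, 75 mm above the bench; the handle stands up through it
- handle_c_tip (a point): top end of this valve's handle: a black round bar 16 mm in diameter, standing 60 mm clear above the body's top (135 mm above the bench when upright)
- handle_c (a joint): lean of this handle (rad): 0 upright, + away from the pipe (own +x), about a level axis 60 mm above the bench. Stiff: it stays where left and takes about 1.5 to 2 N at its upper half to move. A sound one stops hard within about 0.06 either way; the one loose one goes to 0.16 (about 10 mm at the upper half). At the start all are nearly upright
- marker_bar (a point): centre of the grip bar of the marker frame (loose, bare aluminium, 0.12 kg, standing on the bench). The bar runs along own y, 66 mm long, 14 mm wide along own x (pinch it so), 12 mm high; two posts (14 x 6 mm) at its ends carry it over the foot. Its centre is 88 mm above the foot's underside, straight over the hole, with 76 mm of free height under it
- marker_foot (a point): centre of the underside of the marker frame's foot, a square plate 66 x 66 x 6 mm with a 40 mm round hole in its middle; own z along the frame's upright
- can: bystander, to be left alone: aluminium can, 52 mm across, 115 mm high, origin under its centre
- jar: bystander, to be left alone: small brown glass jar, 56 mm across, 75 mm high, origin under its centre
- carton: bystander, to be left alone: small cardboard carton 90 x 60 x 70 mm, origin under its centre
- roll: bystander, to be left alone: paper roll standing on end, 100 mm across, 50 mm high, origin under its centre
- bottle: bystander, to be left alone: green glass bottle, 60 mm across, 190 mm high, origin under its centre
- wrench: bystander, to be left alone: steel wrench lying on the bench near the robot
- screwdriver: bystander, to be left alone: screwdriver lying on the bench near the robot
Mind the look-alikes: they are no part of the job. What is shaped like the part that bears marker_bar but green or red is not meant. What is shaped like the valve_a but red is not meant.

How it is judged:
By the outcome, as a careful person would: the job done as asked, in the order asked, and still so for the second after the job is handed in, with the robot touching nothing.
It also fails if it takes over 67 s, if anything falls off the work surface, if the arm or the gripper's body presses on something with over 40 N, if the wrist force passes 120 N, or if a joint passes its speed limit or range.

### The arm

A 6-joint arm with a two-finger parallel gripper is mounted at the origin on the work surface. World frame = base frame: x ahead of the robot, y to its left, z up, the work surface at z = 0. Lengths are in m, angles in rad, forces in N, time in s.
With the tool pointing down it reaches from about 0.325 to 0.775 m from the base axis. Payload 5.5 kg.
Tool frame: the origin (TCP) lies at the very end of the fingers, on their centre line; the grasp point (between the pads) lies 19 mm behind it; z points along the fingers, y is the line along which they close (so a half turn about z gives the same grasp; the last joint's range is limited). The gripper opens to 88 mm and grips with 3 to 60 N. Pads are 20 mm wide; open, the fingers measure 115 mm over their backs; the gripper's body (75 mm by 178 mm) begins 61 mm behind the grasp point.
Start: joints at [-1.334, 0.091, 1.231, -0, 1.82, -0.057], TCP at [0.174, -0.574, 0.223] pointing down, gripper open.
Joint ranges: [-2.87, 2.87], [-0.86, 2.18], [0.17, 2.46], [-1.51, 4.65], [0.06, 2.69], [-2.65, 2.65]. Speed limits (rad/s): [2.57, 2.57, 3.01, 3.14, 3.14, 3.14].

### API

Orientations are given as [roll, pitch, yaw] about the fixed x, y, z axes, in that order (R = Rz(yaw) Ry(pitch) Rx(roll)).
In Python, from cell import manip gives the robot as it stands. The module is installed in compiled form; this text tells all that it offers. Calls block until the motion is done:
- manip.reach(position, orientation): joint-space move of the TCP to a pose.
- manip.movel(position, frame=None, max_speed=0.15, f_stop=None): straight line of the TCP; frame=None keeps the orientation; max_speed is the mean speed in m/s. With f_stop (N) it stops when the force on the tool has changed by that much, and returns True; else False.
- manip.move_joints(angles): joint-space move.
- manip.command_gripper(opening, strength=None): opening from 0.0 (shut) to 1.0 (fully open); strength is the grip in N (None keeps the last); returns when the fingers have stopped.
- manip.pause(seconds).
- manip.solve_ik(position, orientation): joint angles nearest the present ones, or None.
- manip.get_obs(): the state.
- manip.read_camera(name): name is "scene" or "top"; returns the picture (384x512x3 uint8, red, green, blue); there is no depth.
- manip.camera_params(name): a dict with "fx", "fy", "cx", "cy" (pixels), "R" (3x3) and "t" (3): a world point X has camera coordinates R X + t. Camera axes: x right, y down, z forward; pixel columns grow to the right and rows downward; lengths in m; the calibration is good to about 2 mm. A picture is of the moment at which its call begins. camera_params takes no time and is no camera call.
A pose or a line that the arm cannot do raises manip.MotionError and nothing moves.
- manip.hand_in(): hands the job in; it is judged then, once.
Trained networks look in the newest picture that a camera, given by its name, has taken for a name from the list of things; names that differ only in an ending like _2 or _b are one class to them, and where a whole thing is asked for, a point or a joint stands for the part that bears it (a point fixed in the world has none). Each returns a list of dicts, best first, with "score" (0 to 1); they miss things now and then, are a little off and sometimes report something else, mostly with a low value. They report only what shows in the picture. A call takes as long as a camera call. They do not tell look-alikes from the thing itself.
- manip.boxes_of(camera, query): "bbox" ([left, top, right, bottom] in pixels, round what is visible of it).
- manip.regions_of(camera, query): "pixels" (384x512 bool, what is visible of it) and "bbox" ([left, top, right, bottom] in pixels, round what is visible of it).
The state is a dict: "clock": time; "joint_pos": joint angles; "joint_vel": joint speeds; "effort": joint torques, N m; "ee_pos": TCP position; "tool_rot": TCP orientation; "wrist_force": force on the tool from outside, world axes, zero at the start; "torque": the same for the moment, N m; "gripper_width": opening from 0.0 (shut) to 1.0 (fully open); "gripper_force": force on a finger pad.
Only numpy, scipy, OpenCV 4.12 (cv2) and the standard library are available. Lean on these libraries where they do the work, as an engineer would, in place of code of your own. Each camera call takes 0.05 s, during which the arm holds its last target. There are 200 camera calls.

## Working session

There is one attempt and no reset: what is moved stays moved. The work goes in short steps, each a Python script; the robot and the scene stay as the last script left them, time stands still between calls to the robot, and variables do not carry over. Pictures are saved under pics/ and viewed, at most 10 in all, crops included, and the job is handed in when it is done.

```bash
mkdir -p pics; python3 - <<'E'
from cell import manip
import cv2,numpy as np
for n in("scene","top"):
    im=manip.read_camera(n); cv2.imwrite(f"pics/{n}0.png",cv2.resize(im[:,:,::-1],(800,600),interpolation=cv2.INTER_CUBIC)); cv2.imwrite(f"{n}0_raw.png",im[:,:,::-1])
    p=manip.camera_params(n); print(n,{k:np.round(v,4).tolist() for k,v in p.items()})
    for q in("valve_a","marker_bar","handle_a"):
        for r in manip.boxes_of(n,q): print(q,round(r["score"],2),np.round(r["bbox"]).tolist())
print(manip.get_obs()["clock"])
E
```

```text
scene {'fx': 429.8834, 'fy': 429.8834, 'cx': 253.4647, 'cy': 197.0629, 'R': [[-0.8561, 0.5165, 0.018], [0.3691, 0.6355, -0.6782], [-0.3617, -0.574, -0.7347]], 't': [0.4667, -0.0955, 1.4463]}
valve_a 0.84 [204.0, 134.0, 238.0, 184.0]
valve_a 0.84 [148.0, 139.0, 179.0, 185.0]
valve_a 0.81 [302.0, 260.0, 344.0, 313.0]
valve_a 0.71 [219.0, 222.0, 265.0, 267.0]
marker_bar 0.81 [255.0, 185.0, 284.0, 223.0]
marker_bar 0.8 [302.0, 195.0, 322.0, 236.0]
marker_bar 0.77 [259.0, 155.0, 287.0, 189.0]
handle_a 0.64 [237.0, 218.0, 241.0, 234.0]
handle_a 0.48 [216.0, 134.0, 220.0, 149.0]
handle_a 0.45 [324.0, 261.0, 335.0, 278.0]
handle_a 0.4 [152.0, 135.0, 158.0, 155.0]
top {'fx': 397.2418, 'fy': 397.2418, 'cx': 247.8691, 'cy': 192.1461, 'R': [[-0.0084, -0.9995, 0.0291], [-0.9942, 0.0052, -0.1077], [0.1075, -0.0298, -0.9938]], 't': [-0.0437, 0.5461, 1.0737]}
valve_a 0.88 [118.0, 199.0, 159.0, 243.0]
valve_a 0.87 [202.0, 153.0, 240.0, 199.0]
valve_a 0.78 [319.0, 191.0, 360.0, 237.0]
valve_a 0.63 [348.0, 132.0, 381.0, 172.0]
marker_bar 0.79 [279.0, 245.0, 300.0, 270.0]
marker_bar 0.7 [196.0, 239.0, 224.0, 272.0]
marker_bar 0.58 [238.0, 209.0, 268.0, 240.0]
handle_a 0.64 [367.0, 136.0, 380.0, 149.0]
handle_a 0.53 [342.0, 204.0, 349.0, 206.0]
handle_a 0.38 [126.0, 206.0, 134.0, 218.0]
0.4
```

View pics/scene0.png

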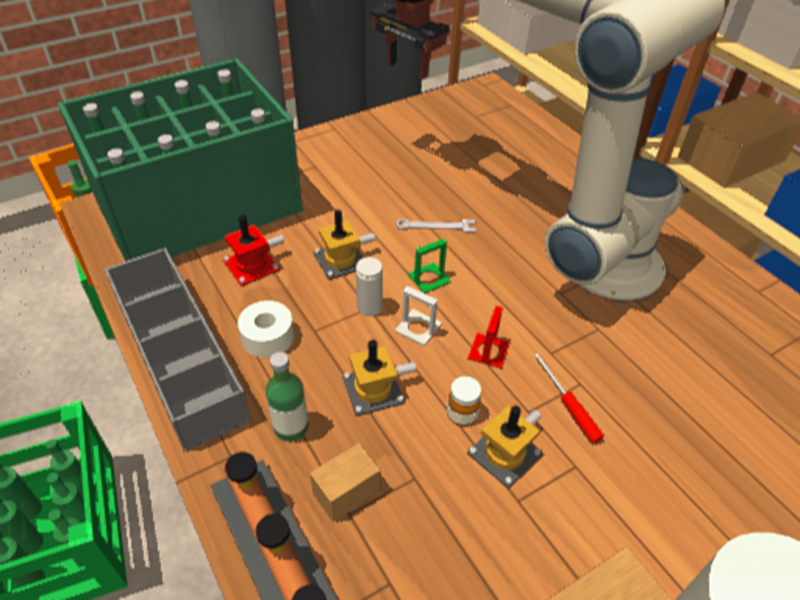

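View pics/top0.png

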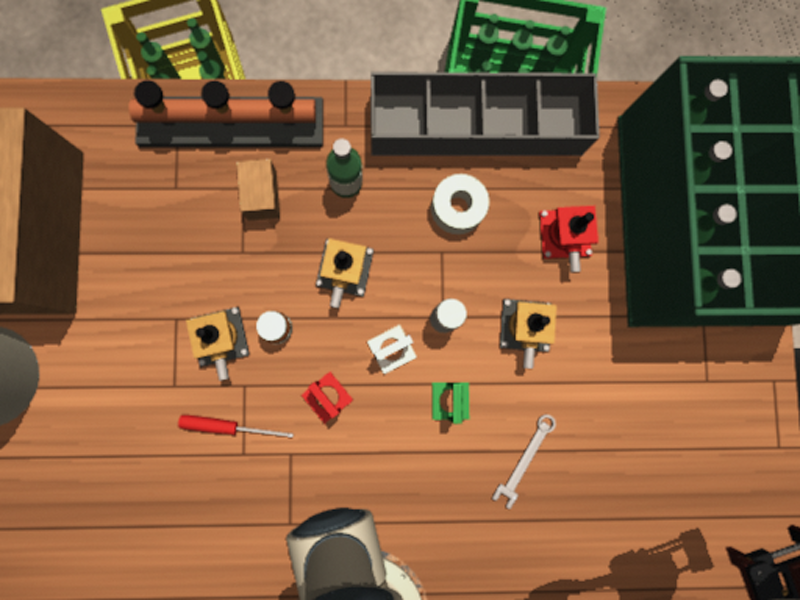

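The aluminium frame is at scene ~(418,315) and top ~(391,350) in the 800 px pictures. The green frame at (430,265) and the red one at (490,335) are look-alikes. The brass valves are at scene (340,245), (373,375) and (507,440), and the red one at (250,250) is a look-alike. Next I fit silhouettes in both views.

```bash
cat > fit.py <<'E'
import numpy as np,cv2
from scipy.optimize import minimize
from cell import manip
S=4
P={n:manip.camera_params(n) for n in("scene","top")}
def proj(n,X):
    p=P[n];c=np.asarray(X)@np.array(p["R"]).T+np.array(p["t"])
    return np.c_[c[:,0]/c[:,2]*p["fx"]+p["cx"],c[:,1]/c[:,2]*p["fy"]+p["cy"]]
def tri(n1,a,n2,b):
    A=[];y=[]
    for n,uv in((n1,a),(n2,b)):
        p=P[n];R=np.array(p["R"]);t=np.array(p["t"])
        for k,f,c in((0,"fx","cx"),(1,"fy","cy")):
            m=(uv[k]-p[c])/p[f]; A.append(R[k]-m*R[2]); y.append(m*t[2]-t[k])
    return np.linalg.lstsq(np.array(A),np.array(y),rcond=None)[0]
def box(x0,x1,y0,y1,z0,z1): return np.array([[x,y,z] for x in(x0,x1) for y in(y0,y1) for z in(z0,z1)])/1e3
a=np.linspace(0,2*np.pi,20,endpoint=False)
def cyl(r,z0,z1): return np.vstack([np.c_[r*np.cos(a),r*np.sin(a),0*a+z] for z in(z0,z1)])/1e3
VALVE=[box(-45,45,-45,45,0,8),cyl(28,8,65),box(-33,33,-33,33,63,75),box(-78,0,-7,7,33,47),cyl(8,75,135)]
def holed(): return None
FRAME=[box(-33,33,-33,33,0,6),box(-7,7,-33,-27,6,82),box(-7,7,27,33,6,82),box(-7,7,-33,33,82,94)]
def place(X,q):
    c,s=np.cos(q[2]),np.sin(q[2]);return X@np.array([[c,-s,0],[s,c,0],[0,0,1]]).T+[q[0],q[1],q[3]]
def render(n,parts,q,hole):
    m=np.zeros((384*S,512*S),np.uint8)
    for i,X in enumerate(parts):
        h=cv2.convexHull(np.round(((proj(n,place(X,q))+.5)*S-.5)*16).astype(np.int32))
        cv2.fillConvexPoly(m,h,1,shift=4)
        if hole and i==0:
            t=m.copy();b=np.ones_like(m)
            for z in(0,6):
                u=np.zeros_like(m);r=np.c_[20*np.cos(a),20*np.sin(a),0*a+z]/1e3
                cv2.fillConvexPoly(u,np.round(((proj(n,place(r,q))+.5)*S-.5)*16).astype(np.int32),1,shift=4);b&=u
            m[b>0]=0
    return m>0
def fit(parts,masks,q0,hole=False):
    big={n:cv2.resize(m.astype(np.float32),None,fx=S,fy=S,interpolation=cv2.INTER_LINEAR)>.5 for n,m in masks.items()}
    def cost(v):
        q=np.array([v[0],v[1],v[2]*10,v[3]]);c=0
        for n,m in big.items():
            r=render(n,parts,q,hole);c+=1-(r&m).sum()/(r|m).sum()
        return c/len(big)
    v0=np.array([q0[0],q0[1],q0[2]/10,q0[3]])
    r=minimize(cost,v0,method="Nelder-Mead",options=dict(initial_simplex=np.vstack([v0]+[v0+d for d in np.diag([.012,.012,.02,.008])]),maxiter=150,xatol=2e-4,fatol=5e-4))
    return np.array([r.x[0],r.x[1],r.x[2]*10,r.x[3]]),r.fun
E
python3 - <<'E'
from fit import *
regs={}
for n in("scene","top"):
    manip.read_camera(n)
    for q in("valve_a","marker_bar"): regs[n,q]=[r for r in manip.regions_of(n,q) if r["score"]>.3]
cen=lambda b:((b[0]+b[2])/2,(b[1]+b[3])/2)
def near(n,q,uv): return min(regs[n,q],key=lambda r:np.hypot(*(np.array(cen(r["bbox"]))-uv)))["pixels"]
G={"L":((323,286),(138,221)),"M":((242,244),(221,176)),"R":((221,159),(339,214)),"F":((269,204),(253,224))}
out={}
for k,(s,t) in G.items():
    q="marker_bar" if k=="F" else "valve_a"
    masks={"scene":near("scene",q,s),"top":near("top",q,t)}
    X=tri("scene",s,"top",t); best=None
    for y in ((0,.5,1,-.5,-1,1.5) if k=="F" else (-.25,.1)):
        r=fit(FRAME if k=="F" else VALVE,masks,[X[0],X[1],y,0],k=="F")
        if k=="F":print(y,np.round(r[0],4),round(r[1],3))
        if best is None or r[1]<best[1]: best=r
    out[k]=best[0];print(k,"tri",X.round(3),"fit",best[0].round(4),"cost",round(best[1],3))
np.savez("fit.npz",**out)
# overlay crops
for n,o in(("scene",(130,120,360,330)),("top",(100,140,380,290))):
    im=cv2.resize(cv2.imread(f"{n}0_raw.png"),None,fx=S,fy=S,interpolation=cv2.INTER_CUBIC)
    for k,q in out.items():
        m=render(n,FRAME if k=="F" else VALVE,q,k=="F").astype(np.uint8)
        cs,_=cv2.findContours(m,cv2.RETR_LIST,cv2.CHAIN_APPROX_NONE);cv2.drawContours(im,cs,-1,(255,0,255),1)
    c=im[o[1]*S:o[3]*S,o[0]*S:o[2]*S];f=min(800/c.shape[1],600/c.shape[0]);cv2.imwrite(f"pics/ov_{n}.png",cv2.resize(c,None,fx=f,fy=f,interpolation=cv2.INTER_AREA))
print(manip.get_obs()["clock"])
E
```

```text
L tri [0.476 0.253 0.013] fit [0.4864 0.2545 0.23   0.0017] cost 0.071
M tri [0.596 0.026 0.013] fit [ 6.102e-01  3.000e-02 -2.113e-01 -4.000e-04] cost 0.073
R tri [ 0.486 -0.303  0.025] fit [ 5.032e-01 -2.998e-01 -1.011e-01 -2.000e-04] cost 0.087
0 [ 0.4616 -0.0546  0.4793 -0.0009] 0.167
0.5 [ 0.4615 -0.0558  0.484  -0.0022] 0.167
1 [ 0.4617 -0.055   0.483  -0.001 ] 0.166
-0.5 [ 0.4618 -0.0548  0.4766 -0.001 ] 0.168
-1 [ 4.6140e-01 -5.5100e-02 -1.1188e+00  1.0000e-04] 0.338
1.5 [ 0.4608 -0.0559  1.986  -0.0025] 0.334
F tri [ 0.456 -0.06   0.021] fit [ 0.4617 -0.055   0.483  -0.001 ] cost 0.166
0.7
```

View pics/ov_scene.png

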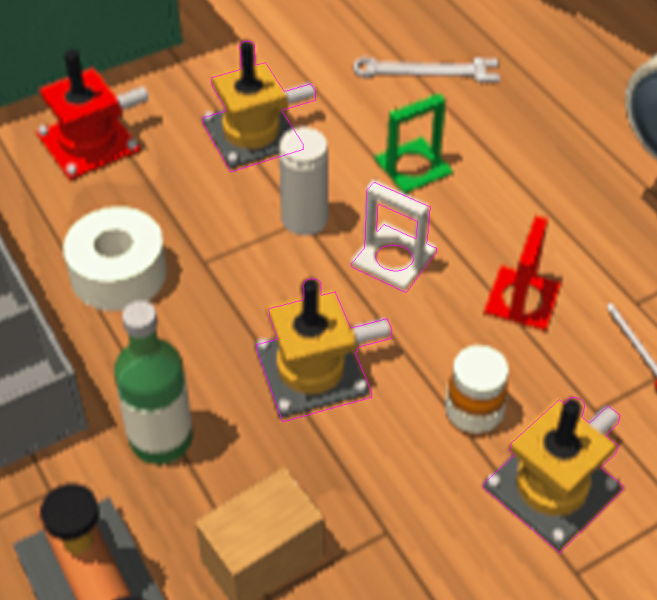

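View pics/ov_top.png

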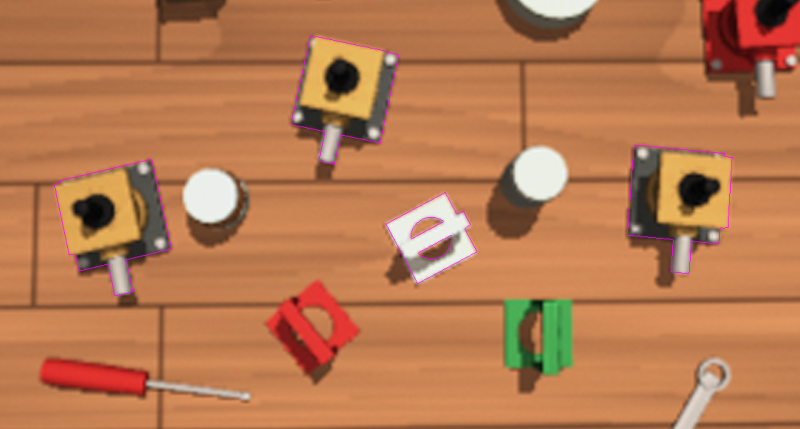

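The fits are good: heights come out at about 0 and the outlines match. Now I rock the first valve, R, with the fingers straddling its handle.

```bash
cat > rock.py <<'E'
from fit import *
D=dict(np.load("fit.npz"))
def yaw_for(q,pos):
    j=np.array(manip.get_obs()["joint_pos"]);c=[]
    for y in(q+np.pi/2,q-np.pi/2):
        y=(y+np.pi)%(2*np.pi)-np.pi
        s=manip.solve_ik(pos,[np.pi,0,y])
        if s is not None:c.append((abs(np.array(s)-j).max(),y))
    return min(c)[1]
def rock(k):
    x,y,q,_=D[k];u=np.array([np.cos(q),np.sin(q),0]);C=np.array([x,y,0])
    up=C+[0,0,.21];o=[np.pi,0,yaw_for(q,up)]
    manip.reach(up,o);lo=C+[0,0,.115];manip.movel(lo,max_speed=.12)
    s=[]
    for sg,fs in((-1,6),(1,6)):
        hit=manip.movel(lo+sg*u*.032,max_speed=.025,f_stop=fs);ob=manip.get_obs()
        s.append(((np.array(ob["ee_pos"])-C)@u)*1e3);print(k,sg,hit,round(s[-1],1),"F",np.round(ob["wrist_force"],1))
        p=np.array(ob["ee_pos"]);manip.movel(p-sg*u*.005,max_speed=.05)
    print(k,"travel",round(s[1]-s[0],1),"gap",manip.get_obs()["gripper_width"]*88,"t",manip.get_obs()["clock"])
    p=np.array(manip.get_obs()["ee_pos"]);manip.movel([p[0],p[1],.2],max_speed=.15)
E
python3 - <<'E'
from rock import *
print("bottle",tri("scene",(279*.64,360*.64),"top",(342*.64,147*.64)))
manip.command_gripper(.5)
rock("R");print(manip.get_obs()["clock"])
E
```

```text
bottle [0.7706684  0.0257521  0.18646458]
R -1 True -16.1 F [ 2.8 -0.6  1.1]
R 1 True 17.3 F [-1.   0.   0.8]
R travel 33.5 gap 43.813747823984336 t 6.4583
7.175
```

R has 5.7 mm of play in total, so it is sound. Next are M and L.

```bash
python3 - <<'E'
from rock import *
rock("M");rock("L");print(manip.get_obs()["clock"])
E
```

```text
M -1 True -21.6 F [ 2.3 -1.1  1.8]
M 1 True 24.8 F [-1.   0.3  1.4]
M travel 46.4 gap 43.77949767394186 t 12.3083
L -1 True -16.1 F [2.8 1.6 1.3]
L 1 True 17.4 F [-1.9  0.2  2.3]
L travel 33.4 gap 44.11693218633173 t 17.4333
18.15
```

M is the loose one: 18.6 mm of play, now left leaning away from its pipe. Next I pick up the aluminium frame.

```bash
cat >> rock.py <<'E'
def save(n,name,o):
    im=manip.read_camera(n)[o[1]:o[3],o[0]:o[2],::-1];f=min(800/im.shape[1],600/im.shape[0]);cv2.imwrite(f"pics/{name}.png",cv2.resize(im,None,fx=f,fy=f,interpolation=cv2.INTER_CUBIC))
E
python3 - <<'E'
from rock import *
x,y,q,_=D["F"];up=np.array([x,y,.17])
yw=yaw_for(q,up);manip.reach(up,[np.pi,0,yw])
manip.movel([x,y,.070],max_speed=.1,f_stop=8)
manip.command_gripper(0.,15);o=manip.get_obs();print("w",o["gripper_width"]*88,o["gripper_force"],o["ee_pos"],o["clock"])
manip.movel([x,y,.25],max_speed=.12)
xm,ym,qm,_=D["M"];u=np.array([np.cos(qm),np.sin(qm),0])
# nearer of the two equivalent yaws
c=[(yw+(qm-q)+k+np.pi)%(2*np.pi)-np.pi for k in(0,np.pi)]
P0=np.array([xm,ym,0])+u*.014+[0,0,.145+.070]
j=np.array(manip.get_obs()["joint_pos"])
s=[(abs(np.array(t)-j).max(),v) for v in c if (t:=manip.solve_ik(P0,[np.pi,0,v])) is not None]
ym_=min(s)[1];manip.reach(P0,[np.pi,0,ym_]);manip.pause(.3)
o=manip.get_obs();print("w",o["gripper_width"]*88,o["ee_pos"],o["clock"])
save("scene","above_s",(180,120,340,240));save("top","above_t",(160,120,320,240))
E
```

```text
w 13.750200958168076 14.96461272239685 [ 0.4617603  -0.05499847  0.07009471] 21.075
w 13.842570326440356 [0.62359004 0.02651346 0.21604399] 23.875
```

View pics/above_s.png

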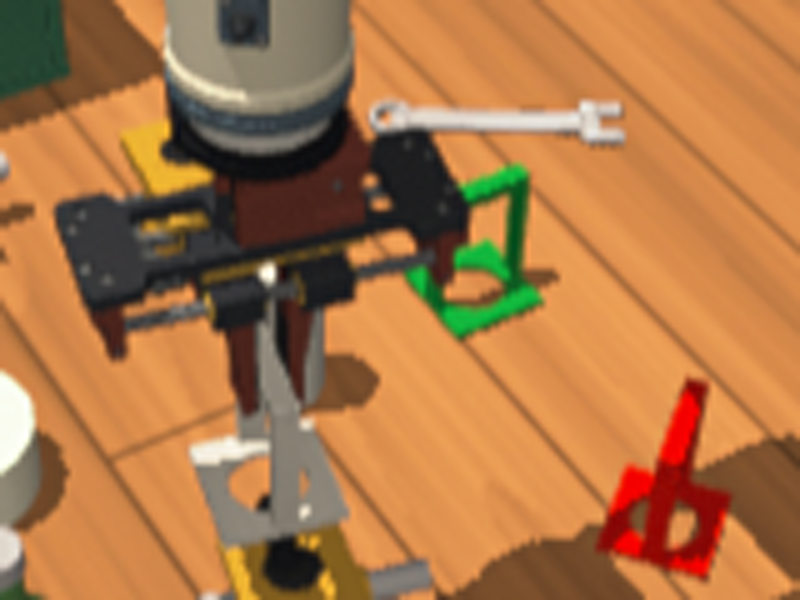

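The frame hangs level over M's body (crop ~(270,500)), and the black tip of the handle shows inside the hole at ~(265,500). I lower it along the leaning handle's axis.

```bash
python3 - <<'E'
from rock import *
xm,ym,qm,_=D["M"];u=np.array([np.cos(qm),np.sin(qm),0]);C=np.array([xm,ym,0])
h1=manip.movel(C+u*.0035+[0,0,.070+.083],max_speed=.04,f_stop=4)
o=manip.get_obs();print(h1,o["ee_pos"][2],np.round(o["wrist_force"],1))
if not h1:
    h2=manip.movel(C+u*.0015+[0,0,.070+.070],max_speed=.012,f_stop=4)
    o=manip.get_obs();print(h2,o["ee_pos"],np.round(o["wrist_force"],1),o["clock"])
save("scene","low_s",(180,120,340,240))
E
```

```text
False 0.15333488253724842 [-0.6 -0.9 -0.6]
True [0.612621   0.02953701 0.14502531] [1.  0.2 3.6] 26.4083
```

View pics/low_s.png

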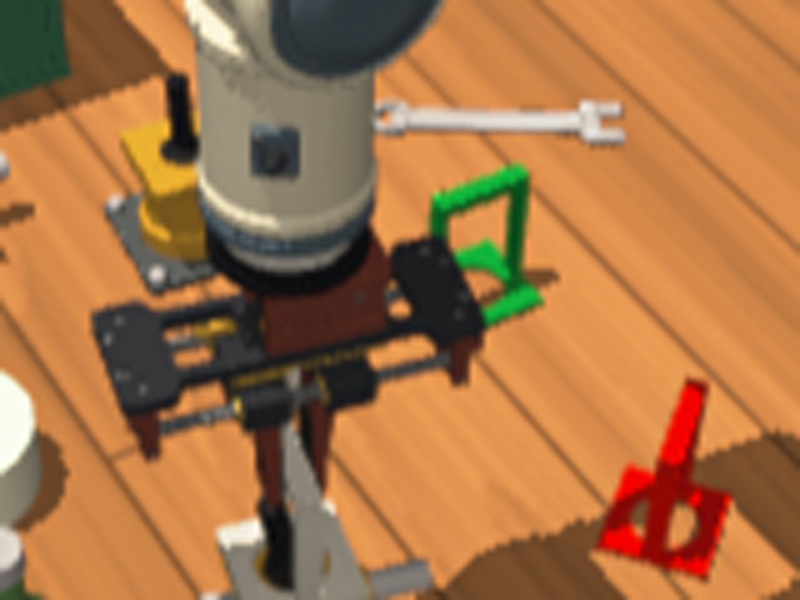

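Contact came at the expected height (TCP 0.145, so the foot is at 0.075), with the handle through the hole. I release and check.

```bash
python3 - <<'E'
from rock import *
manip.command_gripper(.4)
p=np.array(manip.get_obs()["ee_pos"]);manip.movel([p[0],p[1],.26],max_speed=.1)
manip.reach([.38,-.32,.30],[np.pi,0,-np.pi/2+0.0]);manip.pause(.3);print(manip.get_obs()["clock"])
m={}
for n in("scene","top"):
    manip.read_camera(n);m[n]=min(manip.regions_of(n,"marker_bar"),key=lambda r:np.hypot(*(np.array([(r["bbox"][0]+r["bbox"][2])/2,(r["bbox"][1]+r["bbox"][3])/2])-((235,215) if n=="scene" else (221,165)))))["pixels"]
q,c=fit(FRAME,m,[*D["M"][:3],.075],True);print("frame",q.round(4),round(c,3),"valve",D["M"].round(4))
save("scene","end_s",(180,170,300,270));save("top","end_t",(90,100,400,290))
E
```

```text
30.4917
frame [ 0.6109  0.0301 -0.2138  0.0741] 0.145 valve [ 6.102e-01  3.000e-02 -2.113e-01 -4.000e-04]
```

View pics/end_s.png

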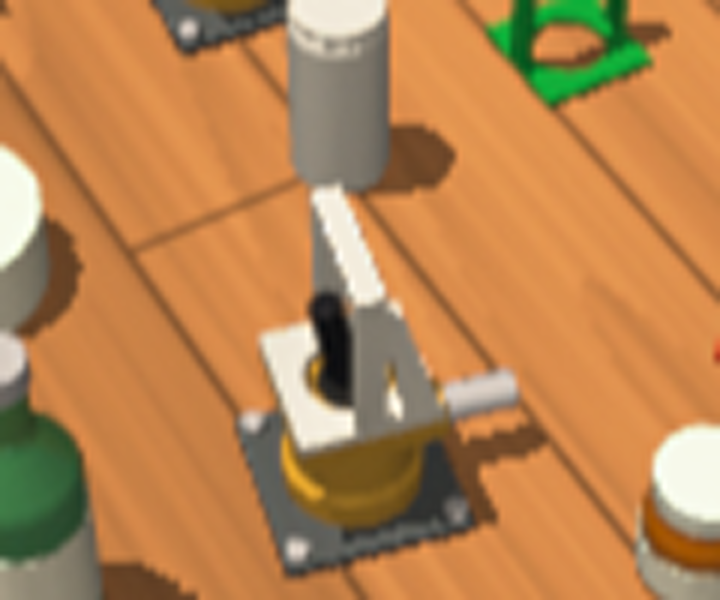

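View pics/end_t.png

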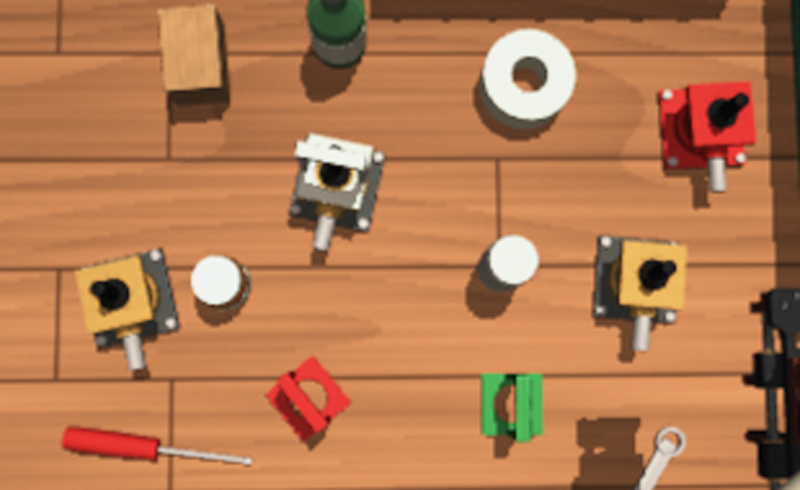

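The frame sits flat on M (crop ~(350,390)), square and centred. The handle leans away from the pipe, with its tip at crop (325,302), and nothing else has moved. I check the lean by projecting it, then hand in.

```bash
python3 - <<'E'
from rock import *
x,y,q,_=D["M"]
for L in(0,.1,.16):
    r=75*np.sin(L);print(L,((proj("scene",[[x+r/1e3*np.cos(q),y+r/1e3*np.sin(q),.06+.075*np.cos(L)]])+.5-[180,170])*6).round())
E
```

```text
0 [[356. 299.]]
0.1 [[339. 303.]]
0.16 [[329. 307.]]
```

```bash
python3 -c "
from cell import manip
print(manip.hand_in())"
```

```text
the job is handed in; nothing more can be done
None
```

The loose handle was on the middle valve (18.6 mm total play, against about 6 mm on the others); it is left leaning fully away from its pipe with the aluminium marker frame flat over it, and the job is handed in, with the clock last read at 30.5 s.

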